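# Stopper the flask with its stirrer guide and hold the snap ring open at the shaft's groove

### The arm

A 7-joint arm with a two-finger parallel gripper is mounted at the origin on the work surface. World frame = base frame: x ahead of the robot, y to its left, z up, the work surface at z = 0. Lengths are in m, angles in rad, forces in N, time in s.
With the tool pointing down it reaches from about 0.4 to 0.85 m from the base axis. Payload 4.5 kg.
Tool frame: the origin (TCP) lies at the very end of the fingers, on their centre line; the grasp point (between the pads) lies 19 mm behind it (r.pinch_z is the distance from the TCP to the grasp point, in m); z points along the fingers, y is the line along which they close (so a half turn about z gives the same grasp; the last joint's range is limited). The gripper opens to 88 mm and grips with 3 to 60 N. Pads are 18 mm wide; open, the fingers measure 123 mm over their backs; the gripper's body (75 mm by 187 mm) begins 45 mm behind the grasp point.
Start: joints at [1.282, 0.689, -0.195, 1.565, 0.157, 0.902, -0.215], TCP at [0.198, -0.593, 0.239] pointing down, gripper open.
Joint ranges: [-3.01, 3.01], [-0.46, 2.08], [-1.47, 1.51], [0.13, 2.56], [-1, 4.14], [0.04, 2.09], [-2.66, 2.66]. Speed limits (rad/s): [2.57, 2.57, 3.14, 3.14, 3.14, 3.14, 3.14].

### API

Orientations are given as a unit quaternion [x, y, z, w].
In Python, from plant import r, cams gives the robot as it stands.
- The arm moves only by the shell command python3 -m pendant 'ROWS' [FORCE]. ROWS is JSON, a list of rows, each a list of 3 entries, a list of its own where there are three numbers: the closure, from -1 (fully open) to 1 (shut), then the shift along the tool's x, y, z in mm, then the turn, a rotation vector about the tool's x, y, z in degrees. A call has 1 to 8 rows; each row shifts and turns the commanded pose from where the row before left it, along the tool's axes as they then stand; what a row does not reach is not made up. A row lasts 1/8 s, in which the tool goes at most 62.5 mm and 10.7 degrees, less where a joint would pass 70% of its speed; a pose out of reach is approached as far as the arm can. A call with a gripper value outside its range is refused whole. The fingers move at their own pace and stop on an object; FORCE is the grip in N (left out, the last holds). Time passes only in rows, so rows that do not move let the fingers close. It gives the time, the measured TCP pose, the force, the opening and the grip force at its end, in the units of the state.
- r.get_state(): the state, without advancing time (a new reading comes with each control period).
- cams.snapshot(name): name is "side" or "top" or "wrist"; returns a dict with "img" (420x560x3 uint8, red, green, blue), "camera_matrix" (3x3 intrinsics, pixels), "camera_from_world" (4x4, takes a point from world to camera coordinates); the wrist camera has in their place "tool_from_camera" (4x4, takes a point from camera to tool coordinates, whose origin is the TCP and whose axes are the flange's). Camera axes: x right, y up, looking along -z (the intrinsics and any distortion apply to the point x, -y, -z); pixel columns grow to the right and rows downward; lengths in m; the calibration is good to about 2 mm. The wrist camera is an equidistant fisheye: a pixel r from the principal point sees the ray r / f radians off the axis. A picture is of the moment at which its call begins: read the wrist's pose just before it. There is no depth.
- r.finish_job(): hands the job in; it is judged then, once.
The state is a dict: "clock": time; "q": joint angles; "qd": joint speeds; "joint_torque": joint torques, N m; "tool_pos": TCP position; "eef_rot": TCP orientation; "contact_force": force on the tool from outside, world axes, zero at the start; "moment": the same for the moment, N m; "opening": opening from 0.0 (shut) to 1.0 (fully open); "finger_force": force on a finger pad.
Only numpy, scipy, OpenCV 4.12 (cv2) and the standard library are available. Lean on these libraries where they do the work, as an engineer would, in place of code of your own. Each camera call takes 0.05 s, during which the arm holds its last target. There are 200 camera calls.

### The job

Take the white tapered stirrer guide out of the tube rack by its steel shaft and set it gently into the neck of the flask in the heating mantle, upright and fully home, with its flange down on the rim. Then pick up the red-handled snap-ring pliers from the blue tray, with the ring already on their tips, squeeze the handles right up to spread the ring, and slide it level down over the guide's shaft until it surrounds the dark groove. Finish while still holding the pliers squeezed, the ring spread, level and still at the groove, neither resting on the flange nor leaning on the shaft, and leave the tubes, the beaker and the bottle where they stand.

Things in the scene. Friction and masses are not known exactly. Their poses are not given: they have to be found in the camera images.
- guide_grip (a point): Place to grasp the stirrer guide: on the axis of its upright steel shaft (18 mm thick), 50 mm above the underside of the flange and 16 mm below the shaft's top. z points up along the shaft. The guide starts upright in the large hole at one end of the clear rack, flange on the rack's top, 70 mm above the bench.
- guide: Stirrer guide, loose, about 240 g: white tapered plastic cone (40 mm tall, 44 mm across at the top, 40 mm at the foot) under a round white flange (58 mm across, 10 mm thick); the steel shaft is fixed through it, stands up 56 mm above the flange and sticks out 20 mm below the cone. Origin: centre of the flange's underside; z up.
- guide_seat (a point): Centre of the underside of the guide's flange, z up along the shaft. The guide reaches 60 mm below this point and 66 mm above it. When it is fully home this point lies at the centre of the flask's rim.
- guide_groove (a point): Centre of the dark groove in the guide's shaft (4 mm tall, 15 mm thick there): 33 mm above the flange's underside, 23 mm above its top face, 33 mm below the shaft's top. The shaft's top edge is bevelled.
- flask_rim (a point): Centre of the top rim of the round glass flask's neck, 170 mm above the bench. The neck is 56 mm across at the rim, its bore 47 mm there and narrowing gently to 44 mm.
- flask: Round glass flask in its white heating mantle (170 mm across, 82 mm tall), one fixed piece. Origin: centre of its underside on the bench.
- rack: Clear plastic rack, fixed, 230 mm long in its y, 90 mm wide, top 70 mm above the bench. The guide's hole is at y = -72 mm, the two tubes' at y = 22 and 78 mm. Origin: centre of its underside.
- pliers_grip (a point): Place to grasp the pliers, across the handles: midway between the two red handles (13 mm tall), at half their height, 72 mm behind the pivot, starting 40 mm above the bench. x points along the pliers from handles to jaws, y to the left handle, z up. Over their outsides the handles are 59 mm apart here at rest; squeezed to the built-in stop they are parallel, 37 mm apart.
- pliers: Snap-ring pliers, loose, about 190 g. Origin: pivot, half-way through. Squeezing the handles (20 N or more) to their stop spreads the tips. They start level on foam rests, handles free from 25 to 105 mm behind the pivot. The jaws reach 54 mm ahead, their noses bent straight down with pins in the ring's eyes; pins end 21.5 mm below the pivot.
- tray: Blue plastic tray with dark foam rests for the pliers, fixed, 270 x 130 mm, floor 6 mm and rim 13 mm above the bench. Origin: centre of its underside; x along the pliers.
- ring_eye (a point): Centre of the snap ring's opening as it is when spread, at half the ring's thickness; at rest 132 mm ahead of the pliers' grip point and 18 mm below it, when squeezed about 126 mm ahead and 20 mm below. z up, -x towards the pliers. It must come to the groove's centre.
- ring: Snap ring, loose, dark steel, 3 mm thick, 26 mm across, eyes on the pliers' pins. Free, its opening is 16 mm and does not pass over the shaft; spread by the squeezed pliers it is about 21 mm. Its spring force then keeps it on the pins; it may fall off if the handles are let open. Origin: centre of the free ring, underside.
- ring_left (a joint): How far each arm of the ring is spread, rad: 0 free, about 0.3 with the pliers' handles squeezed to their stop.
- tube_a: Closed glass tube with glass stopper, 26 mm across, standing in the rack 94 mm from the guide, top 114 mm above the bench; leave it. Origin: centre of its foot.
- tube_b: A second such tube in the rack, 150 mm from the guide; leave it. Origin: centre of its foot.
- beaker: Empty glass beaker, 68 mm across, 85 mm tall; leave it. Origin: centre of its underside.
- reagent: Brown reagent bottle with red cap, 60 mm across, about 115 mm tall; leave it. Origin: centre of its underside.
There are look-alikes about, which are no part of the job. What is shaped like the pliers but yellow is not meant.

How it is judged:
By the outcome, as a careful person would: the job done as asked, in the order asked, and still so for the second after the job is handed in, while the arm keeps its last pose, push and grip.
It also fails if it takes over 64 s, if anything falls off the work surface, if the arm or the gripper's body presses on something with over 40 N, if the wrist force passes 120 N, or if a joint passes its speed limit or range.

## Working session

There is one attempt and no reset: what is moved stays moved. The work goes in short steps, Python scripts to look and compute and a shell command to move; the robot and the scene stay as the last step left them, time stands still between calls to the robot, and variables do not carry over. Pictures are saved under pics/ and viewed, at most 10 in all, crops included, and the job is handed in when it is done.

```bash
ls; mkdir -p pics
python3 - <<'E'
from plant import r,cams
import cv2,numpy as np
s=r.get_state();print({k:np.round(v,4).tolist() for k,v in s.items()})
for n in("top","side"):
    d=cams.snapshot(n);cv2.imwrite(f"pics/{n}0.png",d["img"][:,:,::-1]);np.savez(f"pics/{n}0.npz",**d)
    print(n,d["camera_matrix"].tolist(),np.round(d["camera_from_world"],4).tolist(),d.keys())
E
```

```text
pics
{'clock': 0.0, 'q': [1.2818, 0.69, -0.1945, 1.5664, 0.1573, 0.9025, -0.2151], 'qd': [-0.0019, 0.0009, 0.0009, 0.0001, -0.0006, -0.0024, 0.0011], 'joint_torque': [0.0007, -52.7564, -1.2666, -15.3432, -0.0525, 0.0066, 0.0002], 'tool_pos': [0.198, -0.5921, 0.2379], 'eef_rot': [0.987, 0.1608, -0.0002, -0.0009], 'contact_force': [0.359, 0.1677, 0.8652], 'moment': [0.0176, 0.0292, -0.0186], 'finger_force': 0.0, 'opening': 1.0}
top [[463.2484475861272, 0.0, 277.3832215815504], [0.0, 463.2484475861272, 215.57503489682713], [0.0, 0.0, 1.0]] [[-0.0142, -0.9999, -0.0011, 0.1205], [0.9868, -0.0142, 0.1616, -0.5305], [-0.1616, 0.0012, 0.9869, -1.5359], [0.0, 0.0, 0.0, 1.0]] dict_keys(['img', 'camera_matrix', 'camera_from_world'])
side [[420.70258943218994, 0.0, 285.1139908681237], [0.0, 420.70258943218994, 198.09344338167088], [0.0, 0.0, 1.0]] [[0.8984, -0.4386, -0.0199, -0.4188], [0.2895, 0.5578, 0.7778, -0.2871], [-0.3301, -0.7046, 0.6282, -0.9474], [0.0, 0.0, 0.0, 1.0]] dict_keys(['img', 'camera_matrix', 'camera_from_world'])
```

View pics/top0.png

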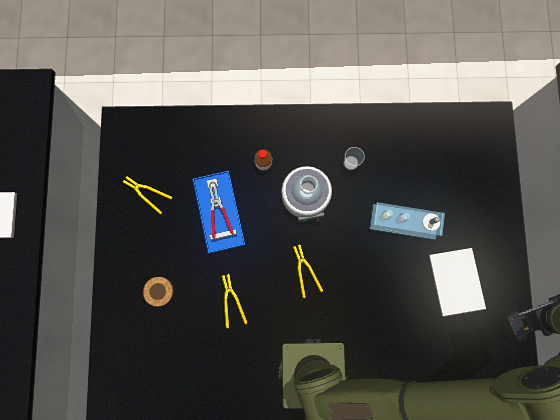

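View pics/side0.png

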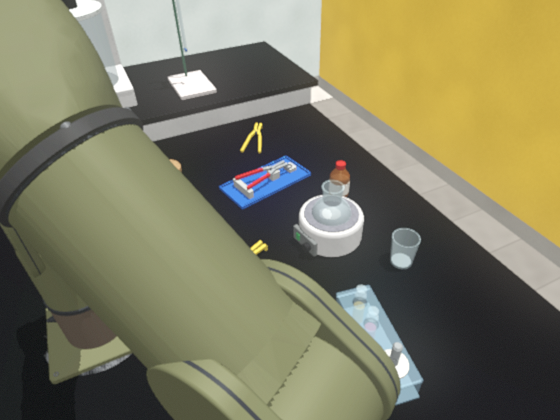

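The top view shows the guide at (432,221) at the right end of the rack. The flask neck is at (307,186) and the red-handled pliers in the blue tray are at (222,208). The yellow look-alikes are at (147,194), (234,302) and (307,272). The red pair in the blue tray fits the description, so I'll confirm it in a crop.

```bash
cat > h.py <<'E'
import numpy as np,cv2
from scipy.spatial.transform import Rotation as R
def ray(d,px):
    K=d["camera_matrix"];M=d["camera_from_world"]
    v=np.array([(px[0]-K[0,2])/K[0,0],-(px[1]-K[1,2])/K[1,1],-1.])
    return -M[:3,:3].T@M[:3,3],M[:3,:3].T@v
def onz(d,px,z):
    o,v=ray(d,px);return o+v*(z-o[2])/v[2]
def wray(d,s,px):
    "wrist fisheye ray in world"
    K=d["camera_matrix"];a=(px[0]-K[0,2])/K[0,0];b=(px[1]-K[1,2])/K[1,1]
    t=np.hypot(a,b);k=np.sin(t)/t if t>1e-9 else 1.
    v=np.array([a*k,-b*k,-np.cos(t)]);T=d["tool_from_camera"];Q=R.from_quat(s["eef_rot"]).as_matrix()
    return Q@T[:3,3]+s["tool_pos"],Q@T[:3,:3]@v
def wonz(d,s,px,z):
    o,v=wray(d,s,px);return o+v*(z-o[2])/v[2]
def wproj(d,s,p):
    K=d["camera_matrix"];T=d["tool_from_camera"];Q=R.from_quat(s["eef_rot"]).as_matrix()
    c=T[:3,:3].T@(Q.T@(np.asarray(p)-s["tool_pos"])-T[:3,3]);x,y,z=c[0],-c[1],-c[2]
    t=np.arctan2(np.hypot(x,y),z);k=t/np.hypot(x,y)
    return K[0,0]*x*k+K[0,2],K[1,1]*y*k+K[1,2]
def snap(n,name=None):
    from plant import r,cams
    s=r.get_state();d=cams.snapshot(n)
    if name:cv2.imwrite(f"pics/{name}.png",d["img"][:,:,::-1])
    return s,d
def delta(s,p,yaw=None):
    "shift in tool axes, mm, from TCP to p"
    return np.round(R.from_quat(s["eef_rot"]).inv().apply(np.asarray(p)-s["tool_pos"])*1e3,1)
E
python3 - <<'E'
from h import *
d=dict(np.load("pics/top0.npz"));im=d["img"]
print("guide shaft top",onz(d,(432,221),.08),"flask rim",onz(d,(307,186),.17),"tubes",onz(d,(386,214),.11),onz(d,(404,217),.11))
hsv=cv2.cvtColor(im,cv2.COLOR_RGB2HSV)
b=(hsv[...,0]>100)&(hsv[...,0]<125)&(hsv[...,1]>180)&(hsv[...,2]>100)
n,l,st,c=cv2.connectedComponentsWithStats(b.astype(np.uint8));i=1+st[1:,4].argmax();print(st[i])
hull=np.argwhere(l==i)[:,::-1].astype(np.float32)
rc=cv2.minAreaRect(hull);print("tray",rc,onz(d,rc[0],.012),[onz(d,p,.013)[:2].round(3).tolist() for p in cv2.boxPoints(rc)])
red=((hsv[...,0]<8)|(hsv[...,0]>172))&(hsv[...,1]>150)&(hsv[...,2]>80);red[:,:190]=0;red[:,250:]=0
ys,xs=np.nonzero(red);print("red",xs.mean(),ys.mean(),onz(d,(xs.mean(),ys.mean()),.04))
A=cv2.resize(im[160:260,180:260],(480,600),interpolation=cv2.INTER_CUBIC);
B=cv2.resize(im[180:260,365:450],(318,300),interpolation=cv2.INTER_CUBIC);C=cv2.resize(im[150:230,270:355],(318,300),interpolation=cv2.INTER_CUBIC)
cv2.imwrite("pics/crop.png",np.hstack([A,np.vstack([B,C])])[:,:,::-1])
E
```

```text
guide shaft top [ 0.50050302 -0.40018724  0.08      ] flask rim [0.60486434 0.01798053 0.17      ] tubes [ 0.5213341 -0.241556   0.11     ] [ 0.51058222 -0.29969712  0.11      ]
[ 193  171   52   82 1961]
tray ((218.10018920898438, 211.26083374023438), (76.60212707519531, 37.982421875), 77.7352294921875) [0.55545133 0.31906645 0.012     ] [[0.676, 0.414], [0.703, 0.283], [0.437, 0.226], [0.411, 0.354]]
red 219.07692307692307 222.13846153846154 [0.51286653 0.31189412 0.04      ]
```

View pics/crop.png

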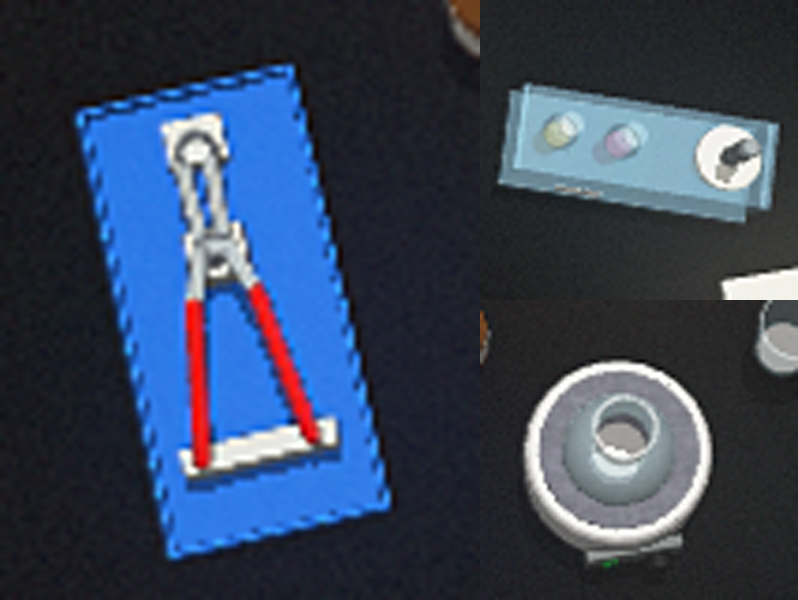

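The crop confirms the red-handled pair, with the ring at its jaw tips at full-image pixel (213,185), lying on foam in the blue tray. The guide's steel shaft stands in the rack end at (432,221). Next I move above the guide.

```bash
python3 -m pendant '[[-1,[43,-11,0],[0,0,0]],[-1,[43,-11,0],[0,0,0]],[-1,[43,-11,0],[0,0,0]],[-1,[43,-11,0],[0,0,0]],[-1,[43,-11,0],[0,0,0]],[-1,[43,-11,0],[0,0,0]],[-1,[43,-11,0],[0,0,0]],[-1,[43,-11,0],[0,0,0]]]' 30
python3 -m pendant '[[-1,[0,0,0],[0,0,0]],[-1,[0,0,0],[0,0,0]]]'
python3 - <<'E'
from h import *
s,d=snap("wrist","w1");np.savez("pics/w1.npz",**d,tp=s["tool_pos"],er=s["eef_rot"])
print(s["tool_pos"],s["eef_rot"],s["contact_force"],d["camera_matrix"],d["tool_from_camera"])
print(wproj(d,s,(.5,-.4,.136)),wproj(d,s,(.5,-.4,.08)))
E
```

```text
clock: 1.1
tool_pos: [0.4974, -0.3991, 0.2383]
eef_rot: [0.987, 0.161, -0.0, -0.0]
contact_force: [-0.0, -1.0, 0.5]
opening: 1.002
finger_force: 0.0
clock: 1.35
tool_pos: [0.4957, -0.4006, 0.2383]
eef_rot: [0.987, 0.161, -0.001, -0.0]
contact_force: [-0.8, -0.8, -0.6]
opening: 1.001
finger_force: 0.0
[ 0.49567542 -0.40056074  0.23826524] [ 9.87028525e-01  1.60542729e-01 -8.49718704e-04 -9.12809537e-06] [-0.77667288 -0.75920723 -0.57434892] [[325.1922621    0.         280.69822919]
 [  0.         325.1922621  210.63800885]
 [  0.           0.           1.        ]] [[-1.01812761e-03  9.52998850e-01  3.02972204e-01  7.93585449e-02]
 [ 9.99998805e-01  6.17746871e-04  1.41733904e-03 -9.54871092e-05]
 [ 1.16356235e-03  3.02973285e-01 -9.52998339e-01 -1.46359693e-01]
 [ 0.00000000e+00  0.00000000e+00  0.00000000e+00  1.00000000e+00]]
(np.float64(282.3633303845671), np.float64(205.70612491670659)) (np.float64(282.1619882422738), np.float64(188.85689767993873))
```

View pics/w1.png

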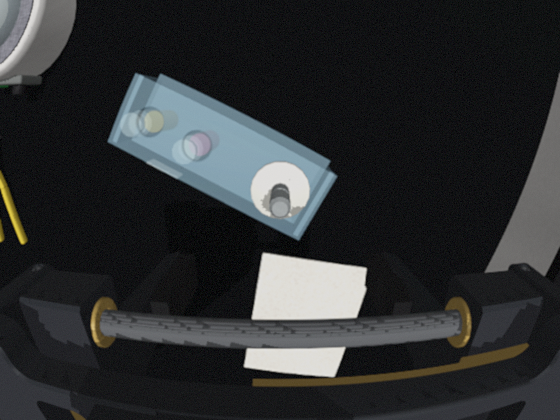

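The wrist view shows the guide's flange disc at about (281,189), with the shaft top near (281,206). Both are within 1–2 px of the prediction. I'll refine with a fit.

Run:
```python
from h import *
z=np.load("pics/w1.npz");d={k:z[k] for k in z.files};s=dict(tool_pos=z["tp"],eef_rot=z["er"])
im=d["img"];m=((im.min(2)>185)).astype(np.uint8);m[:, :245]=0;m[235:]=0;m[:,320:]=0;m[:155]=0
c=max(cv2.findContours(m,0,1)[0],key=cv2.contourArea)
h=cv2.convexHull(c)[:,0,:]
P=np.array([wonz(d,s,p,.08)[:2] for p in h]);(cx,cy),rad=cv2.minEnclosingCircle((P*1000).astype(np.float32));A=np.c_[2*P,np.ones(len(P))];f=np.linalg.lstsq(A,(P**2).sum(1),rcond=None)[0]
print(cx,cy,rad,f[:2],np.sqrt(f[2]+f[:2]@f[:2]))
print("top edge-fit pix",wproj(d,s,(f[0],f[1],.136)))
print(im[198:216:2,262:300:2].mean(2).astype(int))
print(delta(s,(f[0],f[1],.101)))
```

```text
497.96905517578125 -398.1944885253906 28.427831649780273 [ 0.49799498 -0.39816642] 0.02808111279375412
top edge-fit pix (np.float64(279.393106345671), np.float64(207.28814283921233))
[[217 169 156 158 107  87 109 134 143 143 141 137 105  82 206 221 220 219
  219]
 [175 156 157 154 102 134 137 137 143 145 142 144 144 116 182 219 219 219
  218]
 [185 154 156 153 114 135 136 156 162 164 163 149 138 132 168 220 219 218
  218]
 [168 154 156 155 128 133 160 166 167 167 166 165 150 131 169 221 218 218
  219]
 [201 152 155 155 124 150 169 167 166 166 166 167 165 131 160 198 213 191
  178]
 [210 204 160 151 120 158 169 168 168 166 167 165 165 132 160 175 151 149
  150]
 [218 213 175 156 119 151 167 167 168 169 170 167 167 132 165 152 152 151
  150]
 [206 216 215 212 165 129 165 165 166 166 169 168 162 127 154 150 152 152
  150]
 [130 167 206 218 186 117 139 166 165 167 168 165 132 182 207 153 150 146
  146]]
[  3.2  -1.5 137.3]
```

```bash
python3 -m pendant '[[-1,[3,-1.5,15],[0,0,0]],[-1,[0,0,30],[0,0,0]],[-1,[0,0,30],[0,0,0]],[-1,[0,0,30],[0,0,0]],[-1,[0,0,20],[0,0,0]],[-1,[0,0,12],[0,0,0]],[-1,[0,0,0],[0,0,0]]]' 30
python3 -m pendant '[[1,[0,0,0],[0,0,0]],[1,[0,0,0],[0,0,0]],[1,[0,0,0],[0,0,0]],[1,[0,0,0],[0,0,0]]]' 40
```

```text
clock: 2.28
tool_pos: [0.4981, -0.3977, 0.1007]
eef_rot: [0.987, 0.16, -0.001, -0.001]
contact_force: [0.0, 0.2, 0.9]
opening: 1.003
finger_force: 0.0
clock: 2.78
tool_pos: [0.4991, -0.3979, 0.1021]
eef_rot: [0.987, 0.161, 0.0, 0.0]
contact_force: [0.4, 0.5, 0.3]
opening: 0.573
finger_force: 0.0
```

```bash
python3 -m pendant '[[1,[0,0,0],[0,0,0]],[1,[0,0,0],[0,0,0]],[1,[0,0,0],[0,0,0]],[1,[0,0,0],[0,0,0]],[1,[0,0,0],[0,0,0]]]' 40
```

```text
clock: 3.4
tool_pos: [0.4991, -0.3979, 0.1017]
eef_rot: [0.987, 0.161, 0.0, 0.0]
contact_force: [1.0, -0.5, -1.7]
opening: 0.188
finger_force: 40.0
```

```bash
python3 -m pendant '[[1,[0,0,-10],[0,0,0]],[1,[0,0,-20],[0,0,0]],[1,[0,0,-30],[0,0,0]],[1,[0,0,-30],[0,0,0]],[1,[0,0,-30],[0,0,0]],[1,[0,0,-30],[0,0,0]],[1,[0,0,-25],[0,0,0]],[1,[0,0,-10],[0,0,0]]]'
python3 - <<'E'
from h import *
from plant import r
s=r.get_state();print(delta(s,(.605,-.06,s["tool_pos"][2])),delta(s,(.605,.018,s["tool_pos"][2])),s["contact_force"])
E
```

```text
clock: 4.4
tool_pos: [0.4993, -0.3979, 0.2886]
eef_rot: [0.987, 0.161, 0.001, 0.001]
contact_force: [0.2, -0.2, -2.3]
opening: 0.186
finger_force: 40.0
[ 2.074e+02 -2.869e+02 -2.000e-01] [ 2.322e+02 -3.609e+02 -3.000e-01] [ 0.15925271 -0.18741638 -2.31911856]
```

```bash
python3 -m pendant '[[1,[19,-45,0],[0,0,0]],[1,[19,-45,0],[0,0,0]],[1,[19,-45,0],[0,0,0]],[1,[19,-45,0],[0,0,0]],[1,[19,-45,0],[0,0,0]],[1,[19,-45,0],[0,0,0]],[1,[19,-45,0],[0,0,0]],[1,[19,-45,0],[0,0,0]]]'
python3 -m pendant '[[1,[0,0,0],[0,0,0]],[1,[0,0,0],[0,0,0]]]'
python3 - <<'E'
from h import *
s,d=snap("wrist","w2");np.savez("pics/w2.npz",**d,tp=s["tool_pos"],er=s["eef_rot"])
print(s["tool_pos"],wproj(d,s,(.605,.018,.17)))
s,d=snap("side","s2");np.savez("pics/s2.npz",**d)
E
```

```text
clock: 5.4
tool_pos: [0.5282, -0.0066, 0.2863]
eef_rot: [0.987, 0.161, -0.001, -0.0]
contact_force: [-0.5, -0.3, -2.1]
opening: 0.19
finger_force: 40.0
clock: 5.65
tool_pos: [0.5283, -0.0088, 0.2863]
eef_rot: [0.987, 0.161, -0.001, 0.0]
contact_force: [0.1, -0.4, -2.5]
opening: 0.192
finger_force: 40.0
[ 0.52832532 -0.0087582   0.2862659 ] (np.float64(279.80228328513857), np.float64(108.0118753284664))
```

View pics/w2.png

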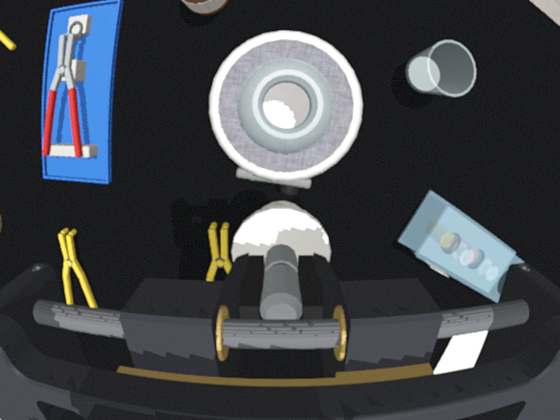

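The flask rim shows as a pale ring centred near (286,103) with a radius of about 36 px. The held guide's flange is at about (281,245), and the beaker, rack and pliers are also visible. I'll fit the rim and the flange in this one image.

Run:
```python
from h import *
z=np.load("pics/w2.npz");d={k:z[k] for k in z.files};s=dict(tool_pos=z["tp"],eef_rot=z["er"])
im=d["img"];g=cv2.cvtColor(im,cv2.COLOR_RGB2GRAY)
c=g[50:160,230:345];c4=cv2.resize(c,None,fx=4,fy=4,interpolation=cv2.INTER_CUBIC)
H=cv2.HoughCircles(c4,cv2.HOUGH_GRADIENT,2,8,param1=80,param2=60,minRadius=80,maxRadius=180)
for x,y,q in (H[0][:6] if H is not None else []):
    p=(x/4+230,y/4+50);print("circ",np.round(p,1),q/4,wonz(d,s,p,.17)[:2])
for a in range(0,360,30):
    v=[int(g[int(round(103+q*np.sin(np.radians(a)))),int(round(286+q*np.cos(np.radians(a))))]) for q in range(20,48,1)];print(a,v)
def fit(P):
    f=np.linalg.lstsq(np.c_[2*P,np.ones(len(P))],(P**2).sum(1),rcond=None)[0];return f[:2],np.sqrt(f[2]+f[:2]@f[:2])
m=((im.min(2)>150)).astype(np.uint8);m[:198]=0;m[275:]=0;m[:,:225]=0;m[:,335:]=0
cc=max(cv2.findContours(m,0,1)[0],key=cv2.contourArea)[:,0]
top=np.array([p for p in cc if p[1]<246 and m[:p[1],p[0]].sum()==0])
P=np.array([wonz(d,s,p,s["tool_pos"][2]-.021)[:2] for p in top]);print("flange",len(top),fit(P),s["tool_pos"])
```

```text
circ [287.8 103.8] 29.4 [0.61027002 0.01311276]
circ [286.2 105.2] 22.95 [0.60874052 0.01385492]
circ [289.2 102.2] 27.6 [0.61180078 0.01237176]
circ [285.2 101.8] 26.4 [0.6111673  0.01550405]
circ [285.8 107.8] 25.0 [0.60669995 0.01358961]
circ [283.8 104.2] 26.05 [0.60887361 0.0159907 ]
0 [199, 199, 196, 167, 131, 140, 172, 178, 176, 173, 179, 201, 229, 240, 240, 239, 235, 215, 195, 192, 190, 187, 185, 183, 179, 176, 175, 179]
30 [198, 198, 198, 195, 157, 144, 165, 165, 177, 175, 179, 199, 235, 237, 237, 237, 231, 196, 187, 184, 182, 180, 180, 178, 174, 170, 168, 168]
60 [200, 202, 195, 196, 190, 170, 167, 175, 182, 181, 186, 221, 234, 235, 236, 232, 221, 201, 184, 180, 178, 175, 173, 170, 169, 164, 158, 154]
90 [255, 255, 255, 255, 255, 227, 186, 186, 190, 192, 212, 232, 233, 234, 230, 215, 194, 181, 180, 176, 173, 169, 168, 164, 163, 159, 156, 152]
120 [255, 255, 255, 255, 252, 218, 189, 188, 189, 196, 232, 240, 239, 236, 232, 207, 189, 180, 179, 177, 175, 172, 172, 167, 166, 163, 157, 148]
150 [255, 255, 255, 255, 235, 187, 185, 185, 189, 221, 235, 237, 236, 230, 230, 211, 187, 
[... 341 characters left out ...]
79]
240 [206, 193, 137, 153, 173, 176, 171, 172, 183, 214, 243, 242, 242, 236, 224, 199, 198, 197, 196, 193, 193, 193, 191, 187, 180, 182, 183, 177]
270 [195, 155, 126, 151, 173, 176, 176, 173, 185, 222, 241, 243, 242, 241, 226, 205, 199, 200, 199, 194, 192, 191, 192, 195, 197, 187, 173, 171]
300 [200, 182, 126, 151, 173, 176, 176, 174, 173, 180, 228, 244, 243, 242, 241, 222, 205, 200, 201, 197, 195, 193, 190, 187, 192, 197, 183, 184]
330 [202, 192, 153, 123, 146, 178, 176, 175, 175, 176, 192, 234, 241, 242, 242, 238, 221, 197, 196, 194, 193, 189, 189, 186, 185, 193, 188, 175]
flange 98 (array([ 0.53161562, -0.00743737]), np.float64(0.02607667167959045)) [ 0.52832532 -0.0087582   0.2862659 ]
```

```bash
cat >> h.py <<'E'
def rimfit(d,s,c,r0,r1,z,th,a=np.arange(0,360,5),rise=True):
    "edge crossings along radii -> circle on plane z"
    g=cv2.cvtColor(d["img"],cv2.COLOR_RGB2GRAY).astype(np.float32);q=np.arange(r0,r1,.25);P=[]
    for t in np.radians(a):
        v=cv2.remap(g,(c[0]+q*np.cos(t)).astype(np.float32)[None],(c[1]+q*np.sin(t)).astype(np.float32)[None],1)[0]
        w=(v>th) if rise else (v<th)
        if w.any() and not w[0]: k=q[w.argmax()];P.append(wonz(d,s,(c[0]+k*np.cos(t),c[1]+k*np.sin(t)),z)[:2])
    P=np.array(P)
    for _ in range(3):
        f=np.linalg.lstsq(np.c_[2*P,np.ones(len(P))],(P**2).sum(1),rcond=None)[0];R_=np.sqrt(f[2]+f[:2]@f[:2])
        e=abs(np.linalg.norm(P-f[:2],axis=1)-R_);P=P[e<max(2*np.median(e),5e-4)]
    return f[:2],R_,len(P),e.max()
E
python3 - <<'E'
from h import *
z=np.load("pics/w2.npz");d={k:z[k] for k in z.files};s=dict(tool_pos=z["tp"],eef_rot=z["er"])
a=rimfit(d,s,(287.5,103.7),26,33,.17,208);b=rimfit(d,s,(287.5,103.7),32,40,.17,213,rise=False);print(a,b)
t=a[0]+[.001,.0003];print(delta(s,(t[0],t[1],.2863)),delta(s,(t[0],t[1],.201)))
t=dict(np.load("pics/top0.npz"));M=t["camera_from_world"];p=M[:3,:3]@[*a[0],.17]+M[:3,3];K=t["camera_matrix"];print(K[0,2]-K[0,0]*p[0]/p[2],K[1,2]+K[1,1]*p[1]/p[2])
E
```

```text
(array([0.61038391, 0.01337808]), np.float64(0.023817500127422283), 72, np.float64(0.00025424843711371534)) (array([0.6105927 , 0.01347514]), np.float64(0.02842041300985834), 72, np.float64(0.0002476408701706026))
[85.9  5.1 -0.2] [86.   5.  85.1]
308.4106728024596 184.277246018437
```

```bash
python3 -m pendant '[[1,[22,1,0],[0,0,0]],[1,[22,1,0],[0,0,0]],[1,[22,2,0],[0,0,0]],[1,[20,1,0],[0,0,0]],[1,[0,0,0],[0,0,0]],[1,[0,0,0],[0,0,0]]]'
python3 - <<'E'
from h import *
from plant import r
s=r.get_state();print(delta(s,(.6115,.0137,.2017)),R.from_quat(s["eef_rot"]).apply([0,0,1]))
E
```

```text
clock: 6.5
tool_pos: [0.611, 0.013, 0.2864]
eef_rot: [0.987, 0.16, -0.001, 0.0]
contact_force: [0.0, -1.3, -1.7]
opening: 0.192
finger_force: 40.0
[ 0.9 -0.5 84.7] [-1.74602277e-03 -8.64153223e-04 -9.99998102e-01]
```

```bash
python3 -m pendant '[[1,[0.7,-0.5,15],[0,0,0]],[1,[0,0,10],[0,0,0]],[1,[0,0,8],[0,0,0]],[1,[0,0,8],[0,0,0]],[1,[0,0,6],[0,0,0]],[1,[0,0,4],[0,0,0]],[1,[0,0,4],[0,0,0]]]'
python3 -m pendant '[[1,[0,0,5],[0,0,0]],[1,[0,0,5],[0,0,0]],[1,[0,0,5],[0,0,0]],[1,[0,0,0],[0,0,0]]]'
```

```text
clock: 7.38
tool_pos: [0.6127, 0.0151, 0.2316]
eef_rot: [0.987, 0.161, 0.0, 0.0]
contact_force: [-0.0, 0.6, -2.0]
opening: 0.189
finger_force: 40.0
clock: 7.88
tool_pos: [0.6123, 0.0151, 0.2162]
eef_rot: [0.987, 0.161, -0.0, 0.0]
contact_force: [0.5, 0.1, -2.2]
opening: 0.188
finger_force: 40.0
```

```bash
python3 -m pendant '[[1,[-1,1,3],[0,0,0]],[1,[0,0,3],[0,0,0]],[1,[0,0,3],[0,0,0]],[1,[0,0,2],[0,0,0]],[1,[0,0,0],[0,0,0]]]'
python3 -m pendant '[[1,[0,0,1.5],[0,0,0]],[1,[0,0,1],[0,0,0]],[1,[0,0,0],[0,0,0]]]'
```

```text
clock: 8.5
tool_pos: [0.6118, 0.0138, 0.2055]
eef_rot: [0.987, 0.161, -0.0, 0.0]
contact_force: [0.4, 0.2, -1.1]
opening: 0.188
finger_force: 40.0
clock: 8.88
tool_pos: [0.6119, 0.0138, 0.2031]
eef_rot: [0.987, 0.161, -0.0, 0.0]
contact_force: [0.4, -0.7, -2.5]
opening: 0.185
finger_force: 40.0
```

```bash
python3 -m pendant '[[1,[0,0,1],[0,0,0]],[1,[0,0,0],[0,0,0]],[1,[0,0,0],[0,0,0]]]'
python3 -m pendant '[[1,[0,0,1],[0,0,0]],[1,[0,0,0],[0,0,0]],[1,[0,0,0],[0,0,0]]]'
```

```text
clock: 9.25
tool_pos: [0.612, 0.0138, 0.2022]
eef_rot: [0.987, 0.161, 0.0, 0.0]
contact_force: [-0.5, -0.1, -2.1]
opening: 0.192
finger_force: 40.0
clock: 9.62
tool_pos: [0.6121, 0.0138, 0.2016]
eef_rot: [0.987, 0.161, 0.0, 0.0]
contact_force: [-1.3, -0.0, 2.6]
opening: 0.19
finger_force: 40.0
```

```bash
python3 -m pendant '[[1,[0,0,0.5],[0,0,0]],[1,[0,0,0],[0,0,0]]]'
python3 -m pendant '[[0,[0,0,0],[0,0,0]],[-0.5,[0,0,0],[0,0,0]],[-1,[0,0,0],[0,0,0]],[-1,[0,0,0],[0,0,0]],[-1,[0,0,0],[0,0,0]]]'
python3 -m pendant '[[-1,[0,0,-10],[0,0,0]],[-1,[0,0,-25],[0,0,0]],[-1,[0,0,-40],[0,0,0]],[-1,[-20,0,-20],[0,0,0]],[-1,[-40,0,0],[0,0,0]],[-1,[-20,0,0],[0,0,0]],[-1,[0,0,0],[0,0,0]],[-1,[0,0,0],[0,0,0]]]'
python3 - <<'E'
from h import *
s,d=snap("wrist","w3");np.savez("pics/w3.npz",**d,tp=s["tool_pos"],er=s["eef_rot"])
print(s["tool_pos"]);[print(wproj(d,s,(.6117,.0137,z))) for z in(.17,.18,.236)]
e=cv2.resize(d["img"][0:300,140:440],(600,600),interpolation=cv2.INTER_CUBIC);cv2.imwrite("pics/w3c.png",e[:,:,::-1])
E
```

```text
clock: 9.88
tool_pos: [0.6121, 0.0138, 0.2016]
eef_rot: [0.987, 0.161, 0.0, 0.0]
contact_force: [-2.0, -1.2, 6.7]
opening: 0.189
finger_force: 40.0
clock: 10.5
tool_pos: [0.6119, 0.0138, 0.2006]
eef_rot: [0.987, 0.161, -0.0, 0.0]
contact_force: [0.1, 0.6, -0.4]
opening: 0.733
finger_force: 0.0
clock: 11.5
tool_pos: [0.5373, -0.011, 0.2962]
eef_rot: [0.987, 0.161, 0.001, -0.0]
contact_force: [0.1, -0.2, -0.2]
opening: 1.001
finger_force: 0.0
[ 0.53727716 -0.01104885  0.2962192 ]
(np.float64(281.37625349046687), np.float64(111.93813353188919))
(np.float64(281.38978799267875), np.float64(111.96758953649068))
(np.float64(281.4897709453973), np.float64(112.18520944228463))
```

View pics/w3c.png

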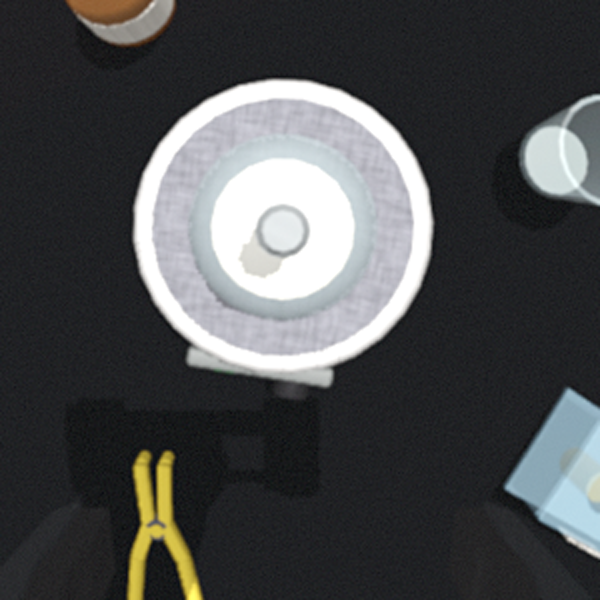

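The guide sits upright and home: the flange disc is centred at about full-image (281.5,114), with the shaft top concentric at (281.5,115). I'll measure the shaft and then plan the move to the pliers.

Run:
```python
from h import *
from plant import r
z=np.load("pics/w3.npz");d={k:z[k] for k in z.files};s=dict(tool_pos=z["tp"],eef_rot=z["er"])
print("flange",rimfit(d,s,(281.5,114),28,44,.18,230,rise=False))
g=cv2.cvtColor(d["img"],cv2.COLOR_RGB2GRAY);print(g[115,262:302].tolist(),g[95:136,281].tolist())
for th in(170,185,200): print("shaft",rimfit(d,s,(281.5,115),4,16,.236,th,rise=False))
# pliers handles from w2
z=np.load("pics/w2.npz");d={k:z[k] for k in z.files};s2=dict(tool_pos=z["tp"],eef_rot=z["er"])
h=cv2.cvtColor(d["img"],cv2.COLOR_RGB2HSV);red=(((h[...,0]<8)|(h[...,0]>172))&(h[...,1]>150)&(h[...,2]>80)).astype(np.uint8);red[:,120:]=0
n,l,st,c=cv2.connectedComponentsWithStats(red)
for i in range(1,n):
    if st[i,4]>60:
        ys,xs=np.nonzero(l==i);P=np.array([wonz(d,s2,p,.0465)[:2] for p in zip(xs,ys)]);m=P.mean(0);u=np.linalg.svd(P-m)[2][0];print(st[i],m,u*np.sign(u[0]))
s=r.get_state();print(delta(s,(.44,.295,s["tool_pos"][2])))
```

```text
flange (array([0.61014413, 0.01358806]), np.float64(0.028784571315358585), 71, np.float64(0.00037733138061998156))
[255, 255, 255, 255, 246, 210, 178, 170, 187, 218, 235, 236, 236, 236, 237, 237, 236, 236, 236, 236, 235, 235, 235, 234, 234, 233, 234, 234, 234, 218, 186, 177, 203, 252, 255, 255, 255, 255, 255, 255] [255, 255, 255, 255, 255, 255, 255, 213, 196, 201, 223, 236, 237, 235, 234, 234, 234, 234, 234, 235, 236, 236, 236, 236, 235, 233, 233, 233, 233, 231, 205, 168, 152, 170, 214, 248, 255, 255, 255, 255, 255]
shaft (array([0.61063005, 0.01357864]), np.float64(0.007622878541607817), 28, np.float64(0.00031265079836965796))
shaft (array([0.61030728, 0.0135487 ]), np.float64(0.0070520594873742255), 46, np.float64(0.00035108091340606013))
shaft (array([0.6102596 , 0.01349959]), np.float64(0.006738641885013409), 72, np.float64(0.0002234495003404762))
[ 69  88  13  69 430] [0.5177737  0.28175123] [0.93309886 0.35961996]
[ 43  91  13  65 402] [0.5065868  0.33008556] [0.99829021 0.05845215]
[   4.9 -321.    -0. ]
```

```bash
python3 -m pendant '[[-1,[-5,-40,0],[0,0,0]],[-1,[-2,-40,0],[0,0,0]],[-1,[0,-40,8],[0,0,0]],[-1,[0,-40,10],[0,0,0]],[-1,[0,-40,10],[0,0,0]],[-1,[0,-40,10],[0,0,0]],[-1,[0,-40,10],[0,0,0]],[-1,[0,-40,10],[0,0,6.3]]]'
python3 -m pendant '[[-1,[0,0,0],[0,0,0]],[-1,[0,0,0],[0,0,0]]]'
python3 - <<'E'
from h import *
s,d=snap("wrist","w4");np.savez("pics/w4.npz",**d,tp=s["tool_pos"],er=s["eef_rot"])
print(s["tool_pos"])
e=cv2.resize(d["img"][0:300,100:500],(800,600),interpolation=cv2.INTER_CUBIC);cv2.imwrite("pics/w4c.png",e[:,:,::-1])
E
```

```text
clock: 12.55
tool_pos: [0.4281, 0.292, 0.2372]
eef_rot: [0.994, 0.105, 0.0, -0.0]
contact_force: [0.5, 0.3, 0.2]
opening: 0.999
finger_force: 0.0
clock: 12.8
tool_pos: [0.4285, 0.2897, 0.2375]
eef_rot: [0.994, 0.107, 0.0, 0.0]
contact_force: [0.3, 0.5, 0.3]
opening: 1.004
finger_force: 0.0
[0.4284602  0.28971062 0.23750138]
```

View pics/w4c.png

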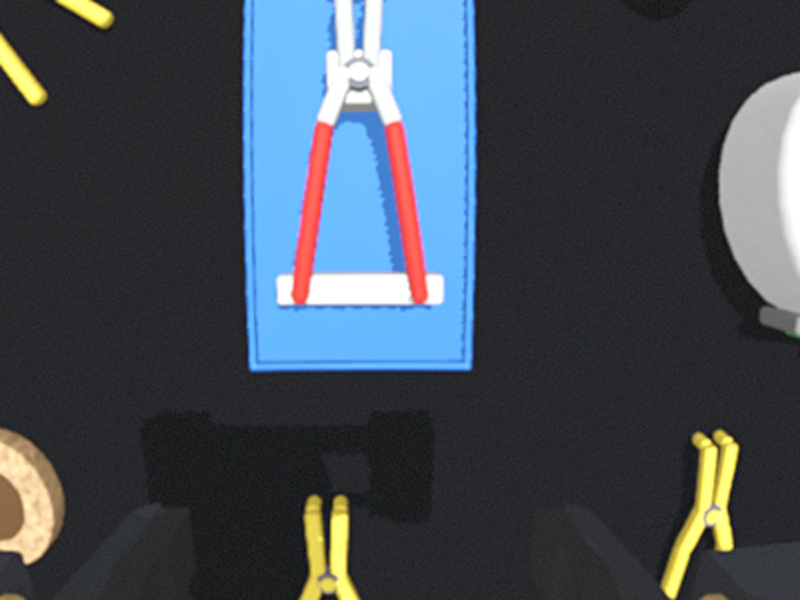

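The wrist view shows the red pliers aligned with the tool: pivot at full-image (279,35.5), handle ends at (250,149) and (310,149) on the rear foam. Now I'll compute the grip point.

Run:
```python
from h import *
z=np.load("pics/w4.npz");d={k:z[k] for k in z.files};s=dict(tool_pos=z["tp"],eef_rot=z["er"])
h=cv2.cvtColor(d["img"],cv2.COLOR_RGB2HSV);red=(((h[...,0]<8)|(h[...,0]>172))&(h[...,1]>150)&(h[...,2]>80)).astype(np.uint8)
n,l,st,c=cv2.connectedComponentsWithStats(red);L=[]
for i in range(1,n):
    if st[i,4]>300:
        ys,xs=np.nonzero(l==i);P=np.array([wonz(d,s,p,.0465)[:2] for p in zip(xs,ys)]);m=P.mean(0);u=np.linalg.svd(P-m)[2][0];u*=np.sign(u[0]);L.append((m,u));t=(P-m)@u;print(st[i],m,u,t.min(),t.max())
a=sum(x[1] for x in L);a/=np.linalg.norm(a);piv=wonz(d,s,(279,35.5),.046)[:2]
print("axis",a,np.degrees(np.arctan2(a[1],a[0])),"pivot",piv)
mid=(L[0][0]+L[1][0])/2;nrm=np.array([-a[1],a[0]])
print("mid behind pivot",(piv-mid)@a,"lat",(mid-piv)@nrm,"sep",abs((L[0][0]-L[1][0])@nrm))
for nm,b in(("back25-105",mid-a*.007),("pivot",piv-a*.072)):print(nm,b,delta(s,(*b,.021)))
X=R.from_quat(s["eef_rot"]).apply([1,0,0]);print("toolx yaw",np.degrees(np.arctan2(X[1],X[0])))
```

```text
[246  62  20  90 700] [0.50573804 0.33355212] [0.99796827 0.06371294] -0.04797314740662294 0.04612315515414276
[293  62  20  89 705] [0.51633692 0.28579584] [0.93373377 0.35796822] -0.04747574461538934 0.04584217675319336
axis [0.9769927  0.21327275] 12.314213308163414 pivot [0.58312474 0.32539177]
mid behind pivot 0.0737809004529913 lat 1.807845338075431e-05 sep 0.04891799791937183
back25-105 [0.50419853 0.30818107] [ 77.9  -2.1 216.5]
pivot [0.51278126 0.31003613] [ 86.7  -2.1 216.5]
toolx yaw 12.24125497205403
```

```bash
python3 -m pendant '[[-1,[30,-1,30],[0,0,0]],[-1,[30,-1,30],[0,0,0]],[-1,[26,0,40],[0,0,0]],[-1,[0,0,40],[0,0,0]],[-1,[0,0,36],[0,0,0]],[-1,[0,0,0],[0,0,0]],[-1,[0,0,0],[0,0,0]]]'
python3 - <<'E'
from h import *
from plant import r
s=r.get_state();print(delta(s,(.5128,.3100,.021)),s["eef_rot"])
E
```

```text
clock: 13.72
tool_pos: [0.5129, 0.3095, 0.063]
eef_rot: [0.994, 0.106, 0.001, -0.0]
contact_force: [-0.1, -0.4, 0.1]
opening: 0.997
finger_force: 0.0
[-0.  -0.5 42. ] [ 9.94406183e-01  1.05618598e-01  9.89882349e-04 -2.75831117e-04]
```

```bash
python3 -m pendant '[[-1,[0,-0.5,15],[0,0,0]],[-1,[0,0,15],[0,0,0]],[-1,[0,0,8],[0,0,0]],[-1,[0,0,4],[0,0,0]],[-1,[0,0,0],[0,0,0]]]'
python3 -m pendant '[[1,[0,0,0],[0,0,0]],[1,[0,0,0],[0,0,0]],[1,[0,0,0],[0,0,0]],[1,[0,0,0],[0,0,0]],[1,[0,0,0],[0,0,0]],[1,[0,0,0],[0,0,0]]]' 60
```

```text
clock: 14.35
tool_pos: [0.5113, 0.3103, 0.0194]
eef_rot: [0.994, 0.106, -0.0, 0.0]
contact_force: [0.4, -0.4, -0.0]
opening: 0.999
finger_force: 0.0
clock: 15.1
tool_pos: [0.5114, 0.3102, 0.0199]
eef_rot: [0.994, 0.106, 0.0, 0.0]
contact_force: [-1.3, -0.8, 3.8]
opening: 0.369
finger_force: 60.0
```

```bash
python3 -m pendant '[[1,[0,0,0],[0,0,0]],[1,[0,0,-5],[0,0,0]],[1,[0,0,-15],[0,0,0]],[1,[0,0,-20],[0,0,0]],[1,[0,0,-20],[0,0,0]],[1,[0,0,0],[0,0,0]],[1,[0,0,0],[0,0,0]]]'
python3 - <<'E'
from h import *
s,d=snap("wrist","w5");np.savez("pics/w5.npz",**d,tp=s["tool_pos"],er=s["eef_rot"])
print(s["tool_pos"],s["opening"],s["moment"])
Q=R.from_quat(s["eef_rot"]).as_matrix()
for t in((126,0,1),(54+72,0,1),(72,0,-19)):print(wproj(d,s,Q@np.array(t)/1e3+s["tool_pos"]))
e=cv2.resize(d["img"][0:300,180:380],(400,600),interpolation=cv2.INTER_CUBIC)
f=cv2.resize(d["img"][60:160,230:330],(400,400),interpolation=cv2.INTER_CUBIC);f=cv2.copyMakeBorder(f,0,200,0,0,cv2.BORDER_CONSTANT)
cv2.imwrite("pics/w5c.png",np.hstack([e,f])[:,:,::-1])
E
```

```text
clock: 15.98
tool_pos: [0.5113, 0.3102, 0.0798]
eef_rot: [0.994, 0.106, -0.0, 0.0]
contact_force: [0.0, -0.6, -2.0]
opening: 0.363
finger_force: 60.0
[0.51129849 0.31018324 0.07978842] 0.3634907063477934 [-0.03837089  0.11768221  0.06095681]
(np.float64(281.3968019189042), np.float64(10.783991063604645))
(np.float64(281.3968019189042), np.float64(10.783991063604645))
(np.float64(281.58822525594826), np.float64(129.2283604980789))
```

View pics/w5c.png

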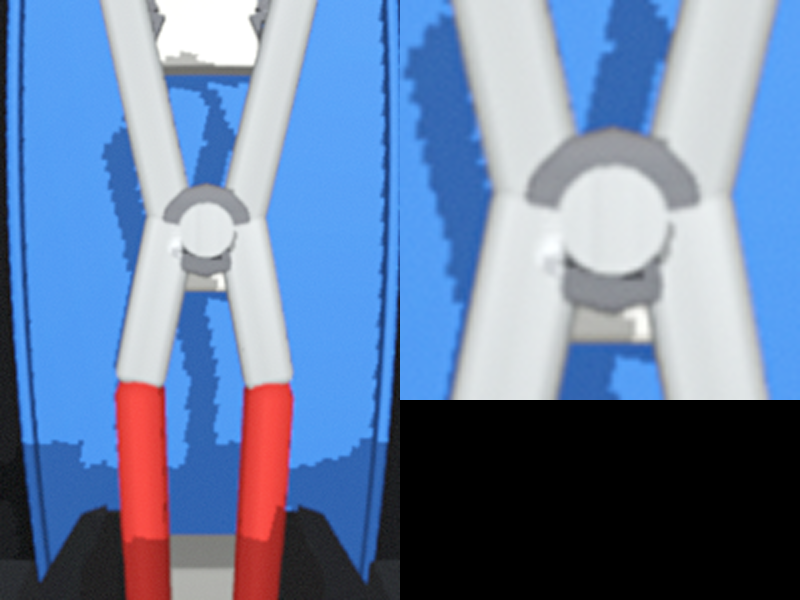

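The pliers are held with the handles parallel: pivot at full-image (283,114), ring eyes at about (255,15) and (309,15), right at the image's top edge. Next I compute pivot and eye midpoint in tool axes, with the calibration bias shared with the guide measurement.

Run:
```python
from h import *
z=np.load("pics/w5.npz");d={k:z[k] for k in z.files};s=dict(tool_pos=z["tp"],eef_rot=z["er"])
im=d["img"];g=cv2.cvtColor(im,cv2.COLOR_RGB2GRAY);Q=R.from_quat(s["eef_rot"]).as_matrix();tp=s["tool_pos"]
def tl(px,zt):
    o,v=wray(d,s,px);o=Q.T@(o-tp);v=Q.T@v;return np.round((o+v*(zt/1e3-o[2])/v[2])*1e3,2)
hs=cv2.cvtColor(im,cv2.COLOR_RGB2HSV)
nb=(hs[...,1]<60)
for row in(40,60,80,140,160,180):
    x=np.nonzero(nb[row,230:335])[0]+230;br=np.nonzero(np.diff(x)>3)[0];print(row,x.min(),x.max(),[ (x[i],x[i+1]) for i in br],"mid",tl(((x.min()+x.max()+1)/2,row),-19))
red=((hs[...,0]<8)|(hs[...,0]>172))&(hs[...,1]>150)
for row in(205,225,245):
    x=np.nonzero(red[row])[0];print("red",row,x.min(),x.max(),tl((x.min()-.5,row),-19),tl((x.max()+.5,row),-19))
H=cv2.HoughCircles(cv2.resize(g[85:145,255:310],None,fx=4,fy=4,interpolation=2),cv2.HOUGH_GRADIENT,1.5,50,param1=100,param2=25,minRadius=45,maxRadius=70)
for x,y,q in H[0][:2]:
    p=(x/4+255-.4,y/4+85-.4);print("pivot",p,q/4,[tl(p,t) for t in(-24,-26,-29)])
ctr=wproj(d,s,Q@np.array([126,0,1])/1e3+tp);print(ctr)
print(g[0:30:2,245:320:3])
```

```text
40 239 328 [(np.int64(262), np.int64(305))] mid [107.4    0.95 -19.  ]
60 243 323 [(np.int64(266), np.int64(301))] mid [ 99.28   0.75 -19.  ]
80 247 318 [(np.int64(270), np.int64(296))] mid [ 91.32   0.56 -19.  ]
140 247 318 [] mid [ 67.76   0.55 -19.  ]
160 243 321 [(np.int64(268), np.int64(297))] mid [ 59.81   0.35 -19.  ]
180 239 324 [(np.int64(264), np.int64(300))] mid [ 51.7    0.15 -19.  ]
red 205 239 325 [ 41.28 -17.73 -19.  ] [ 41.26  18.05 -19.  ]
red 225 240 323 [ 32.53 -17.67 -19.  ] [ 32.5   17.57 -19.  ]
red 245 240 322 [ 23.37 -18.08 -19.  ] [ 23.34  17.55 -19.  ]
pivot (np.float32(282.5375), np.float32(114.4125)) 13.8 [array([ 77.87,   0.35, -24.  ]), array([ 77.89,   0.34, -26.  ]), array([ 77.93,   0.33, -29.  ])]
(np.float64(281.3968019189042), np.float64(10.783991063604645))
[[222 223 198 145 189 255 255 255 255 255 255 255 255 255 255 255 255 255
  255 255 255 219 151 138 201]
 [223 224 203 137 149 255 255 255 255 255 255 255 255 255 255 255 255 255
  255 255 255 200 149 145 205]
 [221 224 208 136 121 250 255 255 255 255 255 255 255 255 255 255 255 255
  255 255 2
[... 580 characters left out ...]
55 255 255 255 255 255 255 255 255 255
  255 255 255 129 147 211 226]
 [221 222 224 209 143 255 255 255 255 255 255 255 255 255 255 255 255 255
  255 255 255 174 169 215 226]
 [220 222 225 213 161 255 255 255 255 255 255 255 255 255 255 255 255 255
  255 255 255 222 184 220 226]
 [222 221 224 217 180 255 255 255 255 255 255 255 255 255 255 255 255 255
  255 255 255 231 192 224 225]
 [221 220 223 219 182 255 255 255 255 255 255 255 255 255 255 255 255 255
  255 255 255 229 199 227 225]
 [221 221 223 222 193 255 255 255 244 205 223 252 255 255 255 255 255 255
  255 255 255 204 205 228 223]
 [221 220 222 223 201 240 211 208 212 188 187 226 255 255 255 255 255 255
  255 255 255 182 211 227 223]]
```

```bash
python3 -m pendant '[[1,[0,0,-30],[0,0,0]],[1,[0,0,-50],[0,0,0]],[1,[0,0,-50],[0,0,0]],[1,[0,0,-50],[0,0,0]],[1,[0,0,-25],[0,0,0]],[1,[0,0,0],[0,0,0]]]'
python3 - <<'E'
from h import *
from plant import r
s=r.get_state()
for y in(12.2,):
    a=np.radians(y);p=np.array([.6102,.0135])-.127*np.array([np.cos(a),np.sin(a)]);print(p,delta(s,(*p,s["tool_pos"][2])))
E
```

```text
clock: 16.77
tool_pos: [0.5121, 0.3108, 0.2858]
eef_rot: [0.994, 0.106, 0.001, -0.001]
contact_force: [0.3, -0.2, -3.1]
opening: 0.365
finger_force: 60.0
[ 0.48606818 -0.01333825] [-93.9 311.3  -0.6]
```

```bash
python3 -m pendant '[[1,[-13,20,0],[0,0,0]],[1,[-13,40,0],[0,0,0]],[1,[-13,45,0],[0,0,0]],[1,[-13,45,0],[0,0,0]],[1,[-13,45,0],[0,0,0]],[1,[-13,45,0],[0,0,0]],[1,[-11,40,0],[0,0,0]],[1,[-10,30,0],[0,0,0]]]'
python3 -m pendant '[[1,[0,0,0],[0,0,0]],[1,[0,0,0],[0,0,0]]]'
python3 - <<'E'
from h import *
s,d=snap("side","s6");np.savez("pics/s6.npz",**d);t=snap("top","t6")[1];np.savez("pics/t6.npz",**t)
print(s["tool_pos"],s["eef_rot"],delta(s,(.4811,-.0133,.25)))
a=d["img"][140:240,260:400];b=t["img"][160:235,250:355]
cv2.imwrite("pics/st6.png",np.vstack([cv2.resize(a,(420,300),interpolation=2),cv2.resize(b,(420,300),interpolation=2)])[:,:,::-1])
E
```

```text
clock: 17.77
tool_pos: [0.4785, -0.0159, 0.2826]
eef_rot: [0.994, 0.105, -0.002, 0.0]
contact_force: [0.6, 0.5, -2.0]
opening: 0.365
finger_force: 60.0
clock: 18.02
tool_pos: [0.4795, -0.0129, 0.2834]
eef_rot: [0.994, 0.107, -0.001, -0.0]
contact_force: [1.0, -0.5, -2.2]
opening: 0.366
finger_force: 60.0
[ 0.47945268 -0.01288852  0.2834227 ] [ 9.94297227e-01  1.06636102e-01 -1.26466939e-03 -4.07201062e-04] [ 1.6  0.8 33.4]
```

View pics/st6.png

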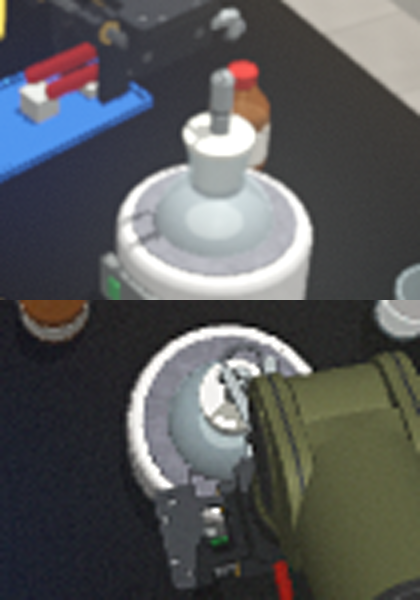

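The side view shows the shaft top at full-image (334,164), with the pliers' nose above it at about (337,147). In the top view the ring is near the shaft, with the arm partly hiding it. I'll lower the ring to just above the shaft and compare it with the projections.

```bash
python3 -m pendant '[[1,[1.6,0.8,12],[0,0,0]],[1,[0,0,15],[0,0,0]],[1,[0,0,10],[0,0,0]],[1,[0,0,0],[0,0,0]],[1,[0,0,0],[0,0,0]]]'
cat >> h.py <<'E'
def proj(d,p):
    M=d["camera_from_world"];K=d["camera_matrix"];c=M[:3,:3]@np.asarray(p)+M[:3,3]
    return np.array([K[0,2]-K[0,0]*c[0]/c[2],K[1,2]+K[1,1]*c[1]/c[2]])
E
python3 - <<'E'
from h import *
s,d=snap("side");t=snap("top")[1];np.savez("pics/s7.npz",**d,tp=s["tool_pos"],er=s["eef_rot"]);np.savez("pics/t7.npz",**t)
Q=R.from_quat(s["eef_rot"]).as_matrix();T=lambda *v:Q@np.array(v)/1e3+s["tool_pos"]
print(s["tool_pos"],T(131.9,1.1,0))
out=[]
for D,sc in((d,12),(t,12)):
    c=proj(D,(.6105,.0136,.236)).round().astype(int);x0,y0=c[0]-16,c[1]-12
    im=cv2.resize(np.ascontiguousarray(D["img"][y0:y0+25,x0:x0+33]),None,fx=sc,fy=sc,interpolation=cv2.INTER_CUBIC)
    o=im.copy();f=lambda p:tuple(((proj(D,p)-[x0,y0]+.5)*sc).round().astype(int).tolist())
    for a in np.radians(range(0,360,15)):
        cv2.circle(o,f((.6105+.009*np.cos(a),.0136+.009*np.sin(a),.236)),1,(0,255,0),-1)
        cv2.circle(o,f(T(131.9+13*np.cos(a),1.1+13*np.sin(a),0)),1,(255,0,0),-1)
    for p in(T(77.9,.4,-26),T(126,10,-26),T(126,-8,-26)):cv2.circle(o,f(p),3,(255,255,0),-1)
    out.append(np.hstack([im,o]))
    print(x0,y0)
cv2.imwrite("pics/c7.png",np.vstack(out)[:,:792,::-1]);print(np.vstack(out).shape)
E
```

```text
clock: 18.75
tool_pos: [0.4822, -0.0139, 0.2479]
eef_rot: [0.994, 0.106, 0.0, 0.0]
contact_force: [-0.2, -0.2, -3.1]
opening: 0.361
finger_force: 60.0
[ 0.48218147 -0.01389668  0.24788719] [0.61132932 0.01292958 0.24795783]
319 152
294 167
(600, 792, 3)
```

View pics/c7.png

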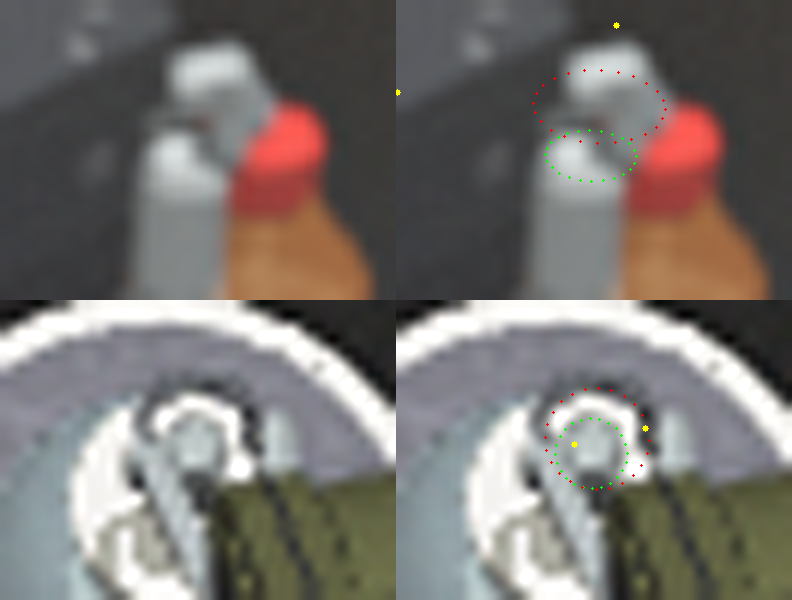

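The top crop shows the dark ring as a C centred at about (198,442) and the shaft-top disc at about (200,441). They are nearly concentric, before correcting for the 12 mm height parallax, which I'll do numerically.

Run:
```python
from h import *
t=dict(np.load("pics/t7.npz"));z=np.load("pics/s7.npz");sd={k:z[k] for k in z.files};s=dict(tool_pos=z["tp"],eef_rot=z["er"])
g=cv2.cvtColor(t["img"],cv2.COLOR_RGB2GRAY).astype(np.float32)
print(g[171:186,302:320].astype(int))
c=np.array([294+198/12-.5,167+142/12-.5]);q=np.arange(2.5,7.5,.1)
def fit(P):
    f=np.linalg.lstsq(np.c_[2*P,np.ones(len(P))],(P**2).sum(1),rcond=None)[0];return f[:2],np.sqrt(f[2]+f[:2]@f[:2])
for _ in range(2):
    P=[]
    for a in np.radians(np.arange(190,351,10)):
        v=cv2.remap(g,(c[0]+q*np.cos(a)).astype(np.float32)[None],(c[1]+q*np.sin(a)).astype(np.float32)[None],cv2.INTER_CUBIC)[0]
        k=q[v.argmin()];P.append(c+k*np.array([np.cos(a),np.sin(a)]))
    W=np.array([onz(t,p,s["tool_pos"][2])[:2] for p in P]);f=fit(W);print("ring",f,np.abs(np.linalg.norm(W-f[0],axis=1)-f[1]).max());c=fit(np.array(P))[0];print(c)
sp=np.array([294+200/12-.5,167+141/12-.5]);ss=np.array([319+183/12-.5,152+150/12-.5])
print("shaft top cam",sp,onz(t,sp,.236),"side",onz(sd,ss,.236))
Q=R.from_quat(s["eef_rot"]);print("ring in tool",Q.inv().apply([*f[0],s["tool_pos"][2]]-s["tool_pos"])*1e3)
o=ray(t,sp)[1];print("slope",o[:2]/o[2])
```

```text
[[126 127 140 137 131 134 139 135 131 127 132 134 131 137 143 166 253 251]
 [130 133 134 131 129 127 130 128 132 142 142 138 132 131 128 131 157 230]
 [135 137 136 133 131 107 115  99 109 102 112 109 130 135 138 135 129 142]
 [132 134 125 127 109  95 106 120 101  65  74 107 102 138 137 137 134 133]
 [139 151 149 167  93 118 163 255 253 226 152 100  97 118 129 131 130 133]
 [141 205 248 131 119 255 249 184 188 228 253 251  55  92 165 157 131 132]
 [211 248 247 129 156 254 159 163 194 163 189 253 109  92 198 183 144 129]
 [246 246 246 178 119 177 174 192 195 189 170 252  76 113 199 184 155 128]
 [245 243 200 191 183 175 162 200 198 193 143 220 148  72 193 183 158 128]
 [244 243 160 149 188 178 146 201 199 171 132 254 250 155 196 187 167 130]
 [243 244 150  82 191 187 173 112  97 117 160 255 255 104 125 132  97 104]
 [243 243 191  53 156 188 179  99  74  72 113 103  99  74  52  87  84  90]
 [243 245 249 248 124 194 187 169  61  72  53  80  83  84  63  72  92  88]
 [244 245 235 171 108 158 190 179  84  59  46  63  93  95  90  53  95  95]
 [244 174 172 172 164 125 196 189 199 100  44  54  96  94  93  68  77  92]]
ring (array([0.61200283, 0.01392064]), np.float64(0.013718533015966523)) 0.001286996994133472
[309.88260617 177.96413796]
ring (array([0.61114904, 0.01408328]), np.float64(0.014391511114817157)) 0.0009090185945165533
[309.83070222 178.26905564]
shaft top cam [310.16666667 178.25      ] [0.61362439 0.01227159 0.236     ] side [0.60943262 0.01623096 0.236     ]
ring in tool [ 1.31967812e+02 -6.57375531e-02  7.05371349e-02]
slope [-0.24650672  0.07506145]
```

```bash
python3 -m pendant '[[1,[-0.4,0.1,3],[0,0,0]],[1,[0,0,3],[0,0,0]],[1,[0,0,2],[0,0,0]],[1,[0,0,0],[0,0,0]],[1,[0,0,0],[0,0,0]]]'
python3 - <<'E'
from h import *
s,t=snap("top");np.savez("pics/t8.npz",**t);d=snap("side")[1];np.savez("pics/s8.npz",**d)
Q=R.from_quat(s["eef_rot"]);print(s["tool_pos"],s["contact_force"],s["moment"])
g=cv2.cvtColor(t["img"],cv2.COLOR_RGB2GRAY);print(g[172:187,302:318])
g=cv2.cvtColor(d["img"],cv2.COLOR_RGB2GRAY);print(g[153:178,325:350])
rc=Q.apply(np.array([132,.5,0])/1e3)+s["tool_pos"];print(proj(t,rc),proj(t,(.611,.0136,.236)),proj(d,rc),proj(d,(.611,.0136,.236)))
E
```

```text
clock: 19.48
tool_pos: [0.4816, -0.0142, 0.2397]
eef_rot: [0.994, 0.106, 0.0, 0.0]
contact_force: [0.1, 0.1, -2.3]
opening: 0.369
finger_force: 60.0
[ 0.48160633 -0.01422519  0.23973531] [ 0.06040599  0.11796959 -2.25131422] [ 0.00942479  0.12917036 -0.07241317]
[[128 134 137 132 128 124 132 140 141 141 140 135 130 126 132 131]
 [132 135 133 132 130 132 130 131 130 118 138 138 134 135 135 137]
 [133 137 122 127 124 110  94  97  96  90 100 112 134 136 135 136]
 [138 154 152 212 175  88 102 182 162 157  97  95 104 133 128 132]
 [141 203 249 219 106 193 251 177 183 226 251 139  93 110 122 125]
 [211 248 245 134 153 251 182 164 193 165 210 251 128 111 192 164]
 [246 246 245 132 149 234 176 192 195 187 171 253 112 104 199 180]
 [245 246 245  86 122 133 160 199 200 194 142 228  75 125 196 178]
 [243 243 211 189 183 170 142 202 199 171 133 250 147  83 195 180]
 [243 243 161 152 186 182 116 114  98 112 154 255 249 170 198 186]
 [243 243 150  85 195 185 167  73  73  96 229 255 255 100 138 128]
 [242 245 196  97 155 190 179  86  62  82 122 102  98  56  68  83]
 [245 245 170 161 124 195 192 221
[... 2206 characters left out ...]
137 135 124 113 117 126 126 118
  117 118 119 119 113  90  63]
 [ 64  62  62  61  73 104 129 132 134 135 137 132 125 117 126 133 128 121
  118 118 119 119 119 106  73]
 [ 64  61  58  57  75 105 128 132 134 135 135 132 129 126 134 140 136 129
  129 126 121 120 119 114  92]
 [ 60  58  56  57  76 108 128 131 134 136 136 131 131 127 132 138 137 134
  135 133 130 128 123 119 101]
 [ 56  53  56  64  85 105 115 126 132 133 130 134 142 128 130 136 136 132
  130 131 134 136 133 121 101]
 [ 61  84 115 138 143 110  97 105 113 115 111 138 158 141 136 135 133 131
  130 131 132 135 135 126 101]]
[309.9771065  178.88760832] [309.74992579 179.10076396] [334.9627067  163.19713588] [334.88112036 164.37700376]
```

By the top camera, ring and shaft now agree to within about 0.5 mm. I descend gently, watching the force.

```bash
python3 -m pendant '[[1,[0.3,0,1.5],[0,0,0]],[1,[0,0,1.5],[0,0,0]],[1,[0,0,0],[0,0,0]],[1,[0,0,0],[0,0,0]]]'
python3 -m pendant '[[1,[0,0,1.5],[0,0,0]],[1,[0,0,1.5],[0,0,0]],[1,[0,0,0],[0,0,0]],[1,[0,0,0],[0,0,0]]]'
```

```text
clock: 20.08
tool_pos: [0.4818, -0.0142, 0.2367]
eef_rot: [0.994, 0.106, -0.0, 0.0]
contact_force: [0.1, 0.2, -2.0]
opening: 0.37
finger_force: 60.0
clock: 20.58
tool_pos: [0.4819, -0.0142, 0.2337]
eef_rot: [0.994, 0.106, 0.0, 0.0]
contact_force: [0.1, -0.3, -1.7]
opening: 0.367
finger_force: 60.0
```

```bash
M='from plant import r;s=r.get_state();print(s["contact_force"].round(2),s["moment"].round(3))'; python3 -c "$M"; python3 -m pendant '[[1,[0,0,2],[0,0,0]],[1,[0,0,2],[0,0,0]],[1,[0,0,0],[0,0,0]],[1,[0,0,0],[0,0,0]]]'; python3 -c "$M"
python3 -m pendant '[[1,[0,0,2],[0,0,0]],[1,[0,0,2],[0,0,0]],[1,[0,0,0],[0,0,0]],[1,[0,0,0],[0,0,0]]]'; python3 -c "$M"
python3 - <<'E'
from h import *
s,t=snap("top");np.savez("pics/t9.npz",**t)
print(s["tool_pos"]);g=cv2.cvtColor(t["img"],cv2.COLOR_RGB2GRAY);print(g[172:187,302:318])
Q=R.from_quat(s["eef_rot"]);rc=Q.apply(np.array([132,.5,0])/1e3)+s["tool_pos"];print(proj(t,rc),proj(t,(.6113,.0136,.236)),proj(t,(.6113,.0136,s["tool_pos"][2])))
E
```

```text
[ 0.12 -0.27 -1.7 ] [ 0.013  0.168 -0.064]
clock: 21.08
tool_pos: [0.4818, -0.0142, 0.2297]
eef_rot: [0.994, 0.106, -0.0, 0.0]
contact_force: [-0.1, 0.4, -2.9]
opening: 0.366
finger_force: 60.0
[-0.11  0.41 -2.9 ] [-0.009  0.138  0.026]
clock: 21.58
tool_pos: [0.4818, -0.0142, 0.2257]
eef_rot: [0.994, 0.106, 0.0, 0.0]
contact_force: [-0.1, -0.4, -2.0]
opening: 0.363
finger_force: 60.0
[-0.12 -0.38 -1.96] [-0.012  0.078 -0.011]
[ 0.48184338 -0.01419253  0.22570485]
[[129 131 136 135 128 126 128 137 140 140 138 135 129 127 127 133]
 [134 134 134 131 133 129 132 137 139 140 134 136 134 133 133 137]
 [132 132 121 121 119  97 159 130 129 135 134 133 141 134 135 137]
 [139 154 152 222 255 176 101 111  97 101 110 116 135 129 129 130]
 [139 203 250 250 144  91  69 126  90  77 134  98 120 126 121 127]
 [212 248 247 138 103 180 177 167 196 166 194 113 117 224 128 127]
 [247 247 246  91 148 233 178 196 197 190 167 203 103 179 178 161]
 [245 243 200  97 181 150 163 200 200 195 134 170 106 146 186 182]
 [244 245 244 116 223  93 146 200 200 172 124 221 132 139 190 183]
 [244 243 185 200 180  95  95 118 100 114 154 251  95 136 188 185]
 [243 243 114 184 189 180  63  79  75  94 224 252 194 134 190 189]
 [244 245 106 113 192 179  95  66  64 102 229 255 254 132 160 160]
 [244 243  93 110 187 192 179  69  73  92 132 175  85  54  86  85]
 [241 185 251 249 112 191 179  94 110  74  76  88  74  57  68  90]
 [242 179 246 174 108 190 188 184 168  46  58  90  90  86  50  90]]
[309.65138737 179.91655897] [309.74740051 179.00419165] [309.51824121 179.81315262]
```

```bash
M='from plant import r;s=r.get_state();print(s["contact_force"].round(2),s["moment"].round(3))'; python3 -m pendant '[[1,[0,0,2],[0,0,0]],[1,[0,0,2],[0,0,0]],[1,[0,0,2],[0,0,0]],[1,[0,0,2],[0,0,0]],[1,[0,0,0],[0,0,0]],[1,[0,0,0],[0,0,0]]]'; python3 -c "$M"
```

```text
clock: 22.38
tool_pos: [0.4819, -0.0142, 0.2177]
eef_rot: [0.994, 0.106, 0.0, 0.0]
contact_force: [-0.4, 0.5, -2.1]
opening: 0.367
finger_force: 60.0
[-0.37  0.54 -2.12] [-0.045  0.1    0.023]
```

```bash
M='from plant import r;s=r.get_state();print(s["contact_force"].round(2),s["moment"].round(3))'; python3 -m pendant '[[1,[0,0,2],[0,0,0]],[1,[0,0,2],[0,0,0]],[1,[0,0,2],[0,0,0]],[1,[0,0,2],[0,0,0]],[1,[0,0,0],[0,0,0]],[1,[0,0,0],[0,0,0]]]'; python3 -c "$M"
```

```text
clock: 23.12
tool_pos: [0.4819, -0.0142, 0.2097]
eef_rot: [0.994, 0.106, 0.0, 0.0]
contact_force: [-0.0, -0.5, -1.7]
opening: 0.364
finger_force: 60.0
[-0.05 -0.53 -1.74] [ 0.013  0.029 -0.03 ]
```

```bash
python3 -m pendant '[[1,[0,0,2],[0,0,0]],[1,[0,0,2],[0,0,0]],[1,[0,0,2],[0,0,0]],[1,[0,0,0.7],[0,0,0]],[1,[0,0,0],[0,0,0]],[1,[0,0,0],[0,0,0]],[1,[0,0,0],[0,0,0]]]'
python3 - <<'E'
from h import *
from plant import r
s,t=snap("top");d=snap("side")[1];np.savez("pics/t10.npz",**t);np.savez("pics/s10.npz",**d)
m=[]
for _ in range(8):
    q=r.get_state();m.append(np.r_[q["contact_force"],q["moment"]])
print(np.mean(m,0).round(3),s["tool_pos"],s["qd"].round(3))
Q=R.from_quat(s["eef_rot"]);T=lambda *v:Q.apply(np.array(v)/1e3)+s["tool_pos"];rc=T(132,.5,0)
for D in(t,d):print(proj(D,rc).round(2),"groove",proj(D,(.6113,.0136,.203)).round(2),"fl",proj(D,(.6113,.0136,.18)).round(2))
g=cv2.cvtColor(t["img"],cv2.COLOR_RGB2GRAY);print(g[172:190,301:318])
g=cv2.cvtColor(d["img"],cv2.COLOR_RGB2GRAY);print(g[160:188,322:348])
E
```

```text
clock: 24.0
tool_pos: [0.4819, -0.0142, 0.2031]
eef_rot: [0.994, 0.106, 0.0, 0.0]
contact_force: [-0.6, -0.4, -1.7]
opening: 0.364
finger_force: 60.0
[ 0.148  0.3   -2.043 -0.007  0.166  0.064] [ 0.48189014 -0.01416804  0.20307117] [-0.002  0.001 -0.    -0.001 -0.001 -0.     0.001]
[309.15 181.64] groove [309.02 181.56] fl [308.54 183.27]
[334.23 175.57] groove [334.25 175.49] fl [333.76 183.  ]
[[136 130 133 139 133 128 125 130 137 139 140 141 136 129 130 131 133]
 [137 135 136 134 132 131 129 129 137 136 136 134 136 133 136 137 135]
 [138 134 134 123 125 115  91 152 156 153 124 125 130 141 134 135 137]
 [128 138 155 153 218 251 250 251 250 249 224 153 144 129 130 130 131]
 [135 140 204 247 248 251 249 190 222 220 232 251 247 126 121 120 129]
 [150 212 247 248 247 166 112 138 167 193 160 169 234 249 215 126 131]
 [185 247 245 245 177  92  95 179 196 194 191 150 122 232 247 191 129]
 [247 245 244 219  97 119 141 167 202 198 196 130 109 199 254 248 129]
 [247 243 244 173 123 255  98 146 206 201 175 111 118 126 201 186 129]
 [245 244 244 171 104 150  70  98 121  98 119 139 135  90 198 
[... 2930 characters left out ...]
14 255 255
  255 255 247 193 122 105 104 110]
 [ 66  65  66  75  81  75  65  81 111 127 131 133 132 134 173 242 255 255
  255 255 255 242 170 105 103 130]
 [ 65  67  71  82  86  76  68  95 122 127 128 131 133 135 169 240 255 255
  255 255 255 255 226 131 120 156]
 [ 66  66  72  81  79  68  71 121 155 151 145 144 145 142 180 243 255 255
  255 255 255 255 254 179 172 175]
 [ 64  66  67  70  68  58  83 171 225 234 224 220 214 187 221 255 255 255
  255 255 255 255 254 202 198 190]
 [ 65  65  65  62  69  94 147 221 255 255 249 243 238 229 255 255 255 255
  255 255 255 255 250 193 190 189]
 [ 65  63  68  94 144 199 234 248 254 243 215 209 214 246 255 255 255 255
  255 255 255 255 230 191 189 190]]
```

Run:
```python
from h import *
d=dict(np.load("pics/s10.npz"))
c=np.array([.6111,.0136]);u=np.array([-.42,-.905])
for nm,rr,z in(("ring near",.0135,.203),("ring near top",.0135,.2045),("ring near bot",.015,.2015),("groove near lo",.0075,.201),("groove near hi",.0075,.205),("shaft near below groove",.009,.2005),("shaft top centre",0,.236)):
    print(nm,proj(d,(*(c+rr*u),z)).round(2))
# pixel row of dark band at cols 331..336 -> z if at ring near rim
for a in range(200,300,15):
    v=np.array([np.cos(np.radians(a)),np.sin(np.radians(a))]);print(a,proj(d,(*(c+.0138*v),.203)).round(1))
```

```text
ring near [334.8  178.77]
ring near top [334.83 178.27]
ring near bot [334.83 179.63]
groove near lo [334.48 177.98]
groove near hi [334.57 176.65]
shaft near below groove [334.54 178.51]
shaft top centre [334.92 164.37]
200 [330.6 178. ]
215 [331.9 178.5]
230 [333.3 178.8]
245 [334.8 178.9]
260 [336.3 178.7]
275 [337.6 178.3]
290 [338.6 177.8]
```

```bash
python3 -m pendant '[[1,[0,0,0],[0,0,0]],[1,[0,0,0],[0,0,0]]]'; python3 -c "from plant import r;print(r.finish_job())"
```

```text
clock: 24.35
tool_pos: [0.4818, -0.0142, 0.203]
eef_rot: [0.994, 0.106, 0.0, 0.0]
contact_force: [0.7, 0.8, -1.5]
opening: 0.366
finger_force: 60.0
the job is handed in; nothing more can be done
None
```

I handed the job in at 24.35 s: the guide is seated in the flask neck, and the pliers are held squeezed at 60 N with the spread ring around the groove. The cameras put it centred to about 0.5 mm and at groove height to about 1.5 mm; no contact showed in the wrist force, levelness was not measured directly, and the hand-in gave no verdict.

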